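# Park the stitcher's wrench on its leaning stud

### The job

Hang the stitching machine's steel wrench by its eye on the leaning stud of the olive stand, flat on the board with its handle pointing down the slope, then thread the red washer onto the stud and after it the brass collar, so that all three sit fully home on one another and the wrench cannot rattle off. Leave the other things on the bench where they are.

Things in the scene. Friction and masses are not known exactly. Their poses are not given: they have to be found in the camera images.
- stand: Olive stand fixed to the bench, base 160 x 120 x 15 mm, that carries a sloped olive board: 12 mm thick, 100 mm wide, 170 mm long, from 135 mm below the stud to 35 mm above it along the slope. Origin: centre of the underside; x points to the board's high side, which faces away from the robot within 0.3 rad.
- stud: Round steel stud square to the board's face, 16 mm in diameter, 52 mm long, its last 8 mm tapering to 8 mm. Origin: centre of its foot on the face, 130 mm above the bench, 45 mm along +x from the stand's origin. z: out along the stud, which leans 25 degrees from vertical towards the board's low edge; x: up the slope; y: across the board.
- wrench: Flat steel wrench, 168 mm long, 10 mm thick, lying flat, 0.17 to 0.34 kg. Origin: underside, middle of the straight 20 mm wide handle (x = -45 to +40 mm), close to the centre of mass. x points along the wrench to its round eye (46 mm across, 21 mm through hole); the open jaw, 32 mm wide, is at the -x end; z up from its flat face.
- wrench_eye (a point): Centre of the wrench's eye at mid thickness: 65 mm along +x from the wrench's origin and 5 mm above its underside. Axes as the wrench.
- washer: Red plastic washer lying flat: 44 mm outside, 21 mm hole, 8 mm thick, 15 g. Origin: centre of its underside, z along its axis.
- washer_mid (a point): Centre of the red washer, 4 mm above its underside.
- collar: Brass collar standing on its end: 44 mm outside, 21 mm hole, 20 mm tall, 0.20 kg. Origin: centre of its underside, z along its axis.
- collar_mid (a point): Centre of the brass collar, 10 mm above its underside.
- spool: Bystander: blue thread spool, 42 mm across, 45 mm tall, standing. Origin on or near its underside.
- polish: Bystander: flat yellow tin, 70 mm across, 32 mm tall. Origin on or near its underside.
- screwdriver: Bystander: screwdriver lying on the bench. Origin on or near its underside.
- hammer: Bystander: hammer lying on the bench. Origin on or near its underside.
- dye: Bystander: small amber bottle, 44 mm across, 85 mm tall. Origin on or near its underside.
- brush: Bystander: brush lying on the bench. Origin on or near its underside.
Things that resemble listed ones, but are neither listed nor needed, are in the scene too. Several things have the shape of the wrench; the one meant has the colours described above. Several things have the shape of the washer; the one meant has the colours described above.

How it is judged:
By the outcome, as a careful person would: the job done as asked, in the order asked, and still so for the second after the job is handed in, with the robot touching nothing.
It also fails if it takes over 72 s, if anything falls off the work surface, if the arm or the gripper's body presses on something with over 40 N, if the wrist force passes 120 N, or if a joint passes its speed limit or range.

### The arm

A 7-joint arm with a two-finger parallel gripper is mounted at the origin on the work surface. World frame = base frame: x ahead of the robot, y to its left, z up, the work surface at z = 0. Lengths are in m, angles in rad, forces in N, time in s.
With the tool pointing down it reaches from about 0.35 to 0.9 m from the base axis. Payload 7.2 kg.
Tool frame: the origin (TCP) lies at the very end of the fingers, on their centre line; the grasp point (between the pads) lies arm.grip_point_offset behind it (arm.grip_point_offset is the distance from the TCP to the grasp point, in m); z points along the fingers, y is the line along which they close (so a half turn about z gives the same grasp; the last joint's range is limited). The gripper opens to 88 mm and grips with 3 to 60 N. Pads are 20 mm wide; open, the fingers measure 115 mm over their backs; the gripper's body (75 mm by 178 mm) begins 61 mm behind the grasp point.
Start: joints at [-1.374, 0.411, -0.013, 1.596, 0.006, 1.134, -0.082], TCP at [0.164, 0.603, 0.223] pointing down, gripper open.
Joint ranges: [-2.95, 2.95], [-0.29, 1.99], [-1.47, 1.44], [0.14, 2.54], [-1.03, 4.17], [0.13, 1.85], [-2.86, 2.86]. Speed limits (rad/s): [2.39, 2.39, 3.01, 3.01, 3.14, 3.14, 3.14].

### API

Orientations are given as a unit quaternion [w, x, y, z].
In Python, from workcell import arm gives the robot as it stands. The module is installed in compiled form; this text tells all that it offers.
- The arm moves only by the tool servo_tool, never from a script. Its argument "commands" is a list of rows, each a list of 5 numbers: the shift along the tool's x, y, z in mm, then the turn about the tool's z in rad, then the finger opening in mm, from 0 to 87.8. A call has 1 to 20 rows; each row shifts and turns the commanded pose from where the row before left it, along the tool's axes as they then stand; what a row does not reach is not made up. A row lasts 1/12 s, in which the tool goes at most 41.7 mm and 7.16 degrees, less where a joint would pass 70% of its speed; a pose out of reach is approached as far as the arm can. A call is refused whole if a number of a shift passes 41.7 or a number of a turn 0.125, either way. A call with a gripper value outside its range is refused whole. The fingers move at their own pace and stop on an object; "squeeze" is the grip in N (left out, the last holds). Time passes only in rows, so rows that do not move let the fingers close. It gives the time, the measured TCP pose, the force, the opening and the grip force at its end, in the units of the state.
- arm.read_state(): the state, without advancing time (a new reading comes with each control period).
- arm.snapshot(name): name is "scene" or "top"; returns the picture (400x640x3 uint8, red, green, blue); there is no depth.
- arm.calibration(name): a dict with "fov_y" (degrees; the focal length in pixels is half the picture's height over the tangent of half this angle, whatever the lens; pixels are square), "cx", "cy" (the principal point, pixels), "world_from_camera" (4x4, takes a point from camera to world coordinates). Camera axes: x right, y up, looking along -z (the intrinsics and any distortion apply to the point x, -y, -z); pixel columns grow to the right and rows downward; lengths in m; the calibration is good to about 2 mm. A picture is of the moment at which its call begins. calibration takes no time and is no camera call.
- arm.close_job(): hands the job in; it is judged then, once.
The state is a dict: "time_s": time; "q": joint angles; "joint_vel": joint speeds; "joint_efforts": joint torques, N m; "eef_pos": TCP position; "tcp_rot": TCP orientation; "contact_force": force on the tool from outside, world axes, zero at the start; "wrist_torque": the same for the moment, N m; "gripper_width": finger opening in m; "grasp_force": force on a finger pad.
Only numpy, scipy, OpenCV 4.12 (cv2) and the standard library are available. Lean on these libraries where they do the work, as an engineer would, in place of code of your own. Each camera call takes 0.05 s, during which the arm holds its last target. There are 200 camera calls.

## Working session

There is one attempt and no reset: what is moved stays moved. The work goes in short steps, Python scripts to look and compute and a tool call to move; the robot and the scene stay as the last step left them, time stands still between calls to the robot, and variables do not carry over. Pictures are saved under pics/ and viewed, at most 10 in all, crops included, and the job is handed in when it is done.

Besides the shell and the picture viewer there is one more tool, called after "Emit:" by a JSON object that holds its "api" and its "payload", one argument or row to a line. servo_tool: Moves the arm, as the interface text tells. Its arguments: {"type":"object","properties":{"commands":{"type":"array"},"squeeze":{"type":"number"}},"required":["commands"]}

```bash
mkdir -p pics; python3 - <<'E'
from workcell import arm
import cv2,numpy as np
for n in("scene","top"):
    im=arm.snapshot(n); np.save(f"pics/{n}.npy",im); cv2.imwrite(f"pics/{n}0.png",im[:,:,::-1])
    print(n,arm.calibration(n))
print(arm.read_state(),arm.grip_point_offset)
E
```

```text
scene {'fov_y': 51.398760032569406, 'cx': 319.50796453383634, 'cy': 199.5216399918085, 'world_from_camera': array([[ 0.78735229, -0.48953043,  0.37474836,  1.02462563],
       [ 0.61640337,  0.61414428, -0.49282217, -0.53114205],
       [ 0.01110189,  0.61902081,  0.78529611,  1.02637829],
       [ 0.        ,  0.        ,  0.        ,  1.        ]])}
top {'fov_y': 56.56100394721139, 'cx': 324.45135970879863, 'cy': 198.7779488299806, 'world_from_camera': array([[-0.00449179,  0.99607753, -0.08837073,  0.45134469],
       [-0.99998586, -0.00472568, -0.00243762,  0.02745406],
       [-0.00284567,  0.08835853,  0.99608467,  1.43831535],
       [ 0.        ,  0.        ,  0.        ,  1.        ]])}
{'time_s': 0.1, 'q': array([-1.37419037,  0.41179856, -0.01270988,  1.59697932,  0.00559309,
        1.13429967, -0.0822368 ]), 'joint_vel': array([-2.10368501e-04, -1.73609709e-03,  1.27240491e-03, -2.88524616e-05,
        1.12992818e-03,  2.58248723e-04,  1.09378029e-03]), 'joint_efforts': array([ 1.97004541e-03, -5.89096642e+01,  6.43472280e-01, -2.91709685e+01,
       -5.37683163e-02,  1.45105517e-02,  3.73332921e-05]), 'eef_pos': array([0.16349098, 0.60275266, 0.22189872]), 'tcp_rot': array([-4.72703823e-05,  1.32025049e-01,  9.91246115e-01, -7.23144130e-04]), 'contact_force': array([ 0.64317376, -0.56147419,  0.48549042]), 'wrist_torque': array([-0.01664566, -0.00255158,  0.02978568]), 'grasp_force': 0.0, 'gripper_width': 0.08815435779959174} 0.0187
```

View pics/scene0.png

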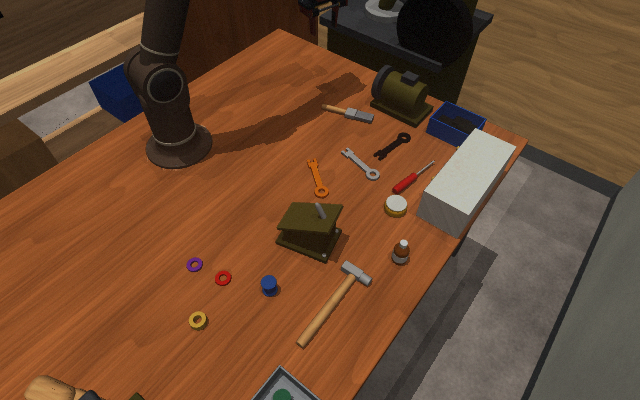

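View pics/top0.png

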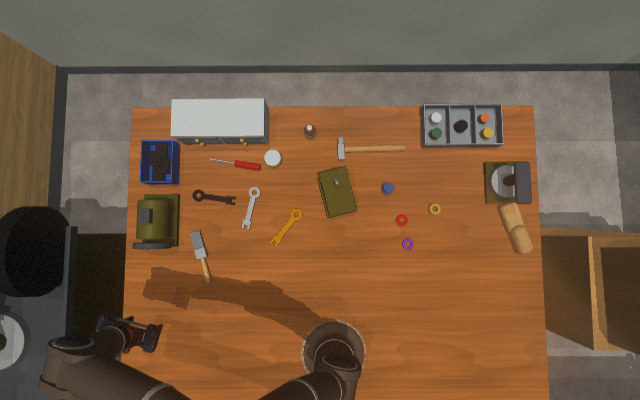

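The scene picture shows the steel wrench (360,163), red washer (223,278), collar (198,320), and the stand with its stud (320,211). In the top view the wrench eye is at (254,191) and its jaw at (246,225). The washer is at (402,220), the collar at (435,209), and the stud at about (336,183).

```bash
cat > h.py <<'E'
from workcell import arm
import cv2,numpy as np
def cam(n):
    c=arm.calibration(n); return 200/np.tan(np.radians(c['fov_y'])/2),c['cx'],c['cy'],np.array(c['world_from_camera'])
def ray(n,u,v):
    f,cx,cy,T=cam(n); d=T[:3,:3]@np.array([(u-cx)/f,-(v-cy)/f,-1]); return T[:3,3],d/np.linalg.norm(d)
def onz(n,u,v,z):
    o,d=ray(n,u,v); return o+d*(z-o[2])/d[2]
def proj(n,p):
    f,cx,cy,T=cam(n); q=T[:3,:3].T@(np.asarray(p)-T[:3,3]); return np.array([cx+f*q[0]/-q[2],cy+f*q[1]/q[2]])
def tri(a,b):
    (o,d),(p,e)=ray('top',*a),ray('scene',*b)
    s=np.linalg.lstsq(np.c_[d,-e],p-o,rcond=None)[0]; A,B=o+d*s[0],p+e*s[1]
    return (A+B)/2,np.linalg.norm(A-B)
def blob(im,box,f):
    "largest blob in box=(u0,v0,u1,v1); f(h,s,v)->mask; returns filled contour centroid, area, contour"
    u0,v0,u1,v1=box; h,s,v=[x.astype(int) for x in cv2.split(cv2.cvtColor(np.ascontiguousarray(im[v0:v1,u0:u1]),cv2.COLOR_RGB2HSV))]
    cs,_=cv2.findContours(f(h,s,v).astype(np.uint8),cv2.RETR_EXTERNAL,cv2.CHAIN_APPROX_NONE,offset=(u0,v0))
    c=max(cs,key=len); m=np.zeros(im.shape[:2],np.uint8); cv2.drawContours(m,[c],-1,1,-1); M=cv2.moments(m,True)
    return np.array([M['m10'],M['m01']])/M['m00'],M['m00'],m
red=lambda h,s,v:((h<5)|(h>174))&(s>190)&(v>120)
brass=lambda h,s,v:(h>18)&(h<32)&(s>110)&(v>90)
steel=lambda h,s,v:(s<60)&(v>100)
E
python3 - <<'E'
from h import *
t,s=np.load('pics/top.npy'),np.load('pics/scene.npy')
for nm,f,bt,bs,z in(('washer',red,(385,205,412,235),(208,262,238,290),.004),('collar',brass,(422,196,448,222),(183,305,213,335),.010),('wrench',steel,(235,180,268,235),(335,140,383,185),.005)):
    a,A,_=blob(t,bt,f);b,B,_=blob(s,bs,f)
    print(nm,a,A,b,B,onz('top',*a,z),onz('scene',*b,z),tri(a,b))
def up(im,u,v,w,h,k): return cv2.resize(im[v:v+h,u:u+w],None,fx=k,fy=k,interpolation=cv2.INTER_CUBIC)
L=np.vstack([up(t,306,155,66,66,6),]);R=up(s,265,190,86,75,4.6)
H=max(L.shape[0],R.shape[0]);P=lambda x:np.pad(x,((0,H-x.shape[0]),(0,4),(0,0)))
cv2.imwrite('pics/c1.png',np.hstack([P(L),P(R)])[:,:,::-1]); print(L.shape,R.shape)
E
```

```text
washer [401.58426966 219.53932584] 89.0 [222.43352601 277.45086705] 173.0 [ 0.49689565 -0.26580044  0.004     ] [ 0.49660278 -0.26685849  0.004     ] (array([ 0.49660334, -0.26632655,  0.00332294]), np.float64(0.0009882701323730523))
collar [434.44444444 208.61111111] 90.0 [196.94392523 319.3317757 ] 214.0 [ 0.53809865 -0.39180472  0.01      ] [ 0.5350282  -0.39032938  0.01      ] (array([ 0.53758543, -0.39071295,  0.01476503]), np.float64(0.0007454362258475685))
wrench [250.70909091 205.36363636] 275.0 [362.45348837 164.98062016] 258.0 [0.55429242 0.31623057 0.005     ] [0.55893129 0.3158003  0.005     ] (array([0.55584184, 0.31819679, 0.00058919]), np.float64(0.003219393690848275))
(396, 396, 3) (345, 396, 3)
```

View pics/c1.png

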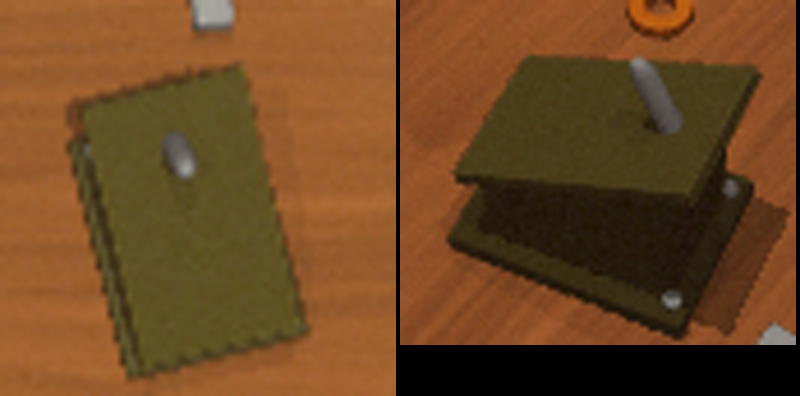

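```bash
cat > fit.py <<'E'
from h import *
from scipy.optimize import least_squares
a=np.radians(25)
def axes(y):
    u=np.array([np.cos(y),np.sin(y),0]);x=u*np.cos(a)+[0,0,np.sin(a)];z=-u*np.sin(a)+[0,0,np.cos(a)];return x,np.cross(z,x),z
def pt(p,l): x,yy,z=axes(p[2]); return np.array([p[0],p[1],.13])+l[0]*x+l[1]*yy+l[2]*z
C={'HL':(.035,.05,0),'HR':(.035,-.05,0),'LR':(-.135,-.05,0),'LL':(-.135,.05,0),'tip':(0,0,.051)}
T={'HL':(82,104),'HR':(243,66),'LR':(306,333),'LL':(135,376),'tip':(185,174)}
S={'HL':(360,70),'HR':(290,197),'LR':(58,180),'LL':(130,58),'tip':(238,64)}
obs=[('top',C[k],np.array(v)/6-.42+[306,155]) for k,v in T.items()]+[('scene',C[k],np.array(v)/4.6-.4+[265,190]) for k,v in S.items()]
if __name__=='__main__':
    f=lambda p:np.concatenate([proj(n,pt(p,l))-o for n,l,o in obs])
    r=least_squares(f,[.6,0,.2],loss='soft_l1'); print(r.x,f(r.x).reshape(-1,2).round(1).tolist(),pt(r.x,(0,0,.052)))
    t,s=np.load('pics/top.npy'),np.load('pics/scene.npy')
    for n,im,b in(('top',t,(235,180,268,235)),('scene',s,(335,140,383,185))):
        c,A,m=blob(im,b,steel); v,u=np.nonzero(m)
        P=np.array([onz(n,i,j,.01)[:2] for i,j in zip(u,v)]); mu=P.mean(0); w,V=np.linalg.eigh(np.cov(P.T)); d=V[:,1]*np.sign(V[0,1])
        q=(P-mu)@d; e=(P-mu)@V[:,0]
        print(n,mu,'yaw',np.arctan2(d[1],d[0]),'ends',q.min(),q.max(),'centre lat',e.mean(), 'origin',mu+d*((q.min()+q.max())/2-.004))
        h=[(round(k,3),round(np.ptp(e[abs(q-k)<.004])*1e3)) for k in np.arange(-.085,.09,.01)if (abs(q-k)<.004).any()];print(h)
E
python3 fit.py
```

```text
[ 0.64224899 -0.0071572   0.23523549] [[-0.1, -0.1], [0.7, -0.5], [-0.8, -1.3], [1.3, -2.0], [0.4, -1.7], [-0.3, -0.9], [-0.2, -0.3], [-1.2, -1.8], [-0.5, -1.0], [0.4, -0.1]] [ 0.62087808 -0.01227922  0.177128  ]
top [0.55407671 0.31519019] yaw -0.2348140149677769 ends -0.0883864717978978 0.07359854456522917 centre lat 2.623658865920995e-16 origin [0.54299542 0.31784114]
[(np.float64(-0.085), 28), (np.float64(-0.075), 28), (np.float64(-0.065), 29), (np.float64(-0.055), 17), (np.float64(-0.045), 17), (np.float64(-0.035), 19), (np.float64(-0.025), 17), (np.float64(-0.015), 17), (np.float64(-0.005), 17), (np.float64(0.005), 17), (np.float64(0.015), 16), (np.float64(0.025), 17), (np.float64(0.035), 28), (np.float64(0.045), 40), (np.float64(0.055), 41), (np.float64(0.065), 37), (np.float64(0.075), 16)]
scene [0.56038967 0.31188175] yaw -0.24455308334108314 ends -0.09363390042135468 0.07090785874145365 centre lat 1.623512908951007e-16 origin [0.54548377 0.31560148]
[(np.float64(-0.085), 29), (np.float64(-0.075), 26), (np.float64(-0.065), 29), (np.float64(-0.055), 17), (np.float64(-0.045), 14), (np.float64(-0.035), 14), (np.float64(-0.025), 17), (np.float64(-0.015), 17), (np.float64(-0.005), 17), (np.float64(0.005), 17), (np.float64(0.015), 17), (np.float64(0.025), 17), (np.float64(0.035), 36), (np.float64(0.045), 41), (np.float64(0.055), 41), (np.float64(0.065), 30)]
```

```bash
python3 - <<'E'
from fit import *
t,s=np.load('pics/top.npy'),np.load('pics/scene.npy')
n=len(C)
for i,k in enumerate(C): print(k,tri(obs[i][2],obs[i+n][2]))
# refined: olive polygon in top and stud blob
ol=lambda h,s,v:(h>19)&(h<36)&(s>90)&(v<130)
st=lambda h,s,v:(s<70)&(v>60)
for nm,im,b,bs in(('top',t,(306,150,372,222),(330,172,344,192)),('scene',s,(265,195,351,262),(312,198,332,222))):
    c,A,m=blob(im,b,ol); cs,_=cv2.findContours(m,0,1); hull=cv2.convexHull(cs[0])
    print(nm,A,cv2.approxPolyDP(hull,2,True)[:,0].tolist(), cv2.boxPoints(cv2.minAreaRect(hull)).round(1).tolist())
    c,A,m=blob(im,bs,st); v,u=np.nonzero(m); P=np.c_[u,v]; w,V=np.linalg.eigh(np.cov(P.T)); d=V[:,1]; q=(P-c)@d
    print('stud',c,A,'ends',c+d*(q.min()-.3),c+d*(q.max()+.3)); print('\n'.join(''.join('.#'[x] for x in r) for r in m[bs[1]:bs[3],bs[0]:bs[2]]))
E
```

```text
HL (array([0.66203331, 0.048912  , 0.14104842]), np.float64(0.001080647970370278))
HR (array([ 0.68394782, -0.04630787,  0.14002547]), np.float64(4.633952696414114e-05))
LR (array([ 0.53365708, -0.08498997,  0.06310786]), np.float64(0.008285446952873683))
LL (array([0.50602009, 0.01874209, 0.05765225]), np.float64(0.003035454223086367))
tip (array([ 0.61691154, -0.01005779,  0.16998836]), np.float64(0.0021592490825189724))
top 1376.0 [[346, 166], [356, 210], [327, 217], [318, 181], [320, 173]] [[316.0, 173.0], [345.8999938964844, 165.5], [357.0, 210.0], [327.1000061035156, 217.5]]
stud [335.63333333 180.46666667] 30.0 ends [333.71725952 176.80945263] [337.51938011 184.06656803]
..............
..............
..............
..............
..............
....##........
...####.......
...#####......
....####......
....#####.....
.....####.....
.....####.....
......##......
..............
..............
..............
..............
..............
..............
..............
scene 1369.0 [[277, 228], [292, 202], [342, 206], [328, 234], [321, 236]] [[276.6000061035156, 227.89999389648438], [282.70001220703125, 194.39999389648438], [342.29998779296875, 205.1999969482422], [336.20001220703125, 238.8000030517578]]
stud [320.07865169 210.41573034] 89.0 ends [315.50130521 202.36966281] [324.44546694 218.09172573]
....................
....................
....................
....................
....................
...####.............
...#####............
...######...........
...######...........
....######..........
....######..........
.....######.........
.....######.........
......######........
......######........
.......######.......
........######......
........######......
.........######.....
.........#####......
..........###.......
....................
....................
....................
```

```bash
cat > go.py <<'E'
import sys
from h import *
from scipy.spatial.transform import Rotation as R
def rot(): w,x,y,z=arm.read_state()['tcp_rot']; return R.from_quat([x,y,z,w]).as_matrix()
if __name__=='__main__':
    s=arm.read_state(); M=rot(); x,y,z,yaw=map(float,sys.argv[1:5])   # yaw: wanted world direction of tool -x
    cur=np.arctan2(-M[1,0],-M[0,0]); d=M.T@(np.array([x,y,z])-s['eef_pos'])*1e3
    print('t',s['time_s'],'now',s['eef_pos'].round(4),'yaw',cur.round(3),'w',s['gripper_width'].round(4)); print('shift in present tool axes mm',d.round(1),'turn',-(yaw-cur).round(3))
E
python3 go.py .5693 .3105 .10 -.24
```

```text
Traceback (most recent call last):
  File "go.py", line 8, in <module>
    print('t',s['time_s'],'now',s['eef_pos'].round(4),'yaw',cur.round(3),'w',s['gripper_width'].round(4)); print('shift in present tool axes mm',d.round(1),'turn',-(yaw-cur).round(3))
                                                                             ^^^^^^^^^^^^^^^^^^^^^^^^
AttributeError: 'float' object has no attribute 'round'
```

```bash
sed -i "s/s\['gripper_width'\].round(4)/round(float(s['gripper_width']),4)/; s/-(yaw-cur).round(3)/round(float(cur-yaw),3)/" go.py; python3 go.py .5693 .3105 .10 -.24
```

```text
t 0.1 now [0.1635 0.6028 0.2219] yaw -0.265 w 0.0882
shift in present tool axes mm [-468.1 -175.7  122.2] turn -0.025
```

Emit:
{"api": "servo_tool", "payload": {
  "commands": [
    [-31.2,-11.7,0,-0.025,45],
    [-31.2,-11.7,0,0,45],
    [-31.2,-11.7,0,0,45],
    [-31.2,-11.7,5,0,45],
    [-31.2,-11.7,5,0,45],
    [-31.2,-11.7,10,0,45],
    [-31.2,-11.7,10,0,45],
    [-31.2,-11.7,10,0,45],
    [-31.2,-11.7,10,0,45],
    [-31.2,-11.7,10,0,45],
    [-31.2,-11.7,10,0,45],
    [-31.2,-11.7,10,0,45],
    [-31.2,-11.7,10,0,45],
    [-31.2,-11.7,15,0,45],
    [-31.2,-11.7,15,0,45],
    [0,0,0,0,45],
    [0,0,0,0,45]
  ]
}}

```text
time_s: 1.52
eef_pos: [0.5769, 0.3179, 0.1008]
tcp_rot: [-0.001, 0.122, 0.993, -0.001]
contact_force: [-0.8, 1.0, 0.9]
gripper_width: 0.0448
grasp_force: 0.0
```

```bash
python3 go.py .5693 .3105 .004 -.24; python3 - <<'E'
from h import *
t,s=arm.snapshot('top'),arm.snapshot('scene')
A=cv2.resize(t[170:250,215:295],None,fx=5,fy=5,interpolation=2);B=cv2.resize(s[100:200,320:420],None,fx=4,fy=4,interpolation=2)
cv2.imwrite('pics/c2.png',np.hstack([A,B])[:,:,::-1])
E
```

```text
t 1.5167 now [0.5769 0.3179 0.1008] yaw -0.244 w 0.0448
shift in present tool axes mm [ 5.5 -8.8 96.8] turn -0.004
```

View pics/c2.png

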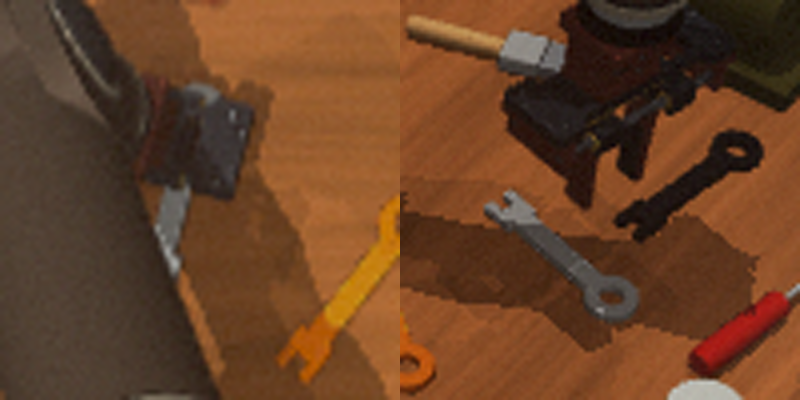

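Emit:
{"api": "servo_tool", "payload": {
  "commands": [
    [2.8,-4.4,20,-0.004,45],
    [2.7,-4.4,20,0,45],
    [0,0,20,0,45],
    [0,0,20,0,45],
    [0,0,8,0,45],
    [0,0,6,0,45],
    [0,0,2.5,0,45],
    [0,0,0,0,45],
    [0,0,0,0,45]
  ]
}}

```text
time_s: 2.37
eef_pos: [0.5691, 0.3143, 0.0072]
tcp_rot: [0.001, 0.117, 0.993, 0.001]
contact_force: [0.2, 1.2, 1.3]
gripper_width: 0.045
grasp_force: 0.0
```

```bash
python3 go.py .5693 .3105 .004 -.24; python3 - <<'E'
from h import *
s=arm.snapshot('scene')
cv2.imwrite('pics/c3.png',cv2.resize(s[120:200,320:420],None,fx=6,fy=6,interpolation=2)[:,:,::-1])
E
```

```text
t 2.3667 now [0.5691 0.3143 0.0072] yaw -0.235 w 0.045
shift in present tool axes mm [-1.1 -3.7  3.2] turn 0.005
```

View pics/c3.png

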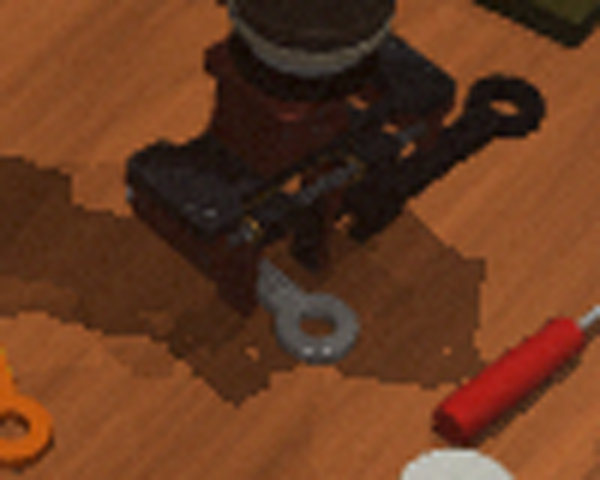

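Emit:
{"api": "servo_tool", "payload": {
  "commands": [
    [-1,-3.7,3,0,45],
    [0,0,0,0,30],
    [0,0,0,0,18],
    [0,0,0,0,15],
    [0,0,0,0,15],
    [0,0,0,0,15],
    [0,0,0,0,15],
    [0,0,0,0,15]
  ],
  "squeeze": 5
}}

```text
time_s: 3.08
eef_pos: [0.5688, 0.3102, 0.0033]
tcp_rot: [0.0, 0.118, 0.993, 0.0]
contact_force: [0.8, 0.8, 0.9]
gripper_width: 0.0203
grasp_force: 5.0
```

Gripped at 20.3 mm. Next I'll lift the eye end so the tail stays resting on the bench (about 45 mm).

Emit:
{"api": "servo_tool", "payload": {
  "commands": [
    [0,0,-4,0,15],
    [0,0,-6,0,15],
    [0,0,-7,0,15],
    [0,0,-7,0,15],
    [0,0,-7,0,15],
    [0,0,-7,0,15],
    [0,0,-7,0,15],
    [0,0,0,0,15],
    [0,0,0,0,15],
    [0,0,0,0,15]
  ]
}}

```text
time_s: 3.92
eef_pos: [0.5688, 0.3098, 0.0482]
tcp_rot: [0.0, 0.118, 0.993, 0.0]
contact_force: [0.2, -0.8, -2.1]
gripper_width: 0.02
grasp_force: 5.0
```

```bash
python3 - <<'E'
from h import *
s=arm.snapshot('scene');print(arm.read_state()['eef_pos'])
cv2.imwrite('pics/c4.png',cv2.resize(s[110:200,310:420],None,fx=6,fy=6,interpolation=2)[:,:,::-1])
E
```

```text
[0.56866328 0.30977836 0.04796075]
```

View pics/c4.png

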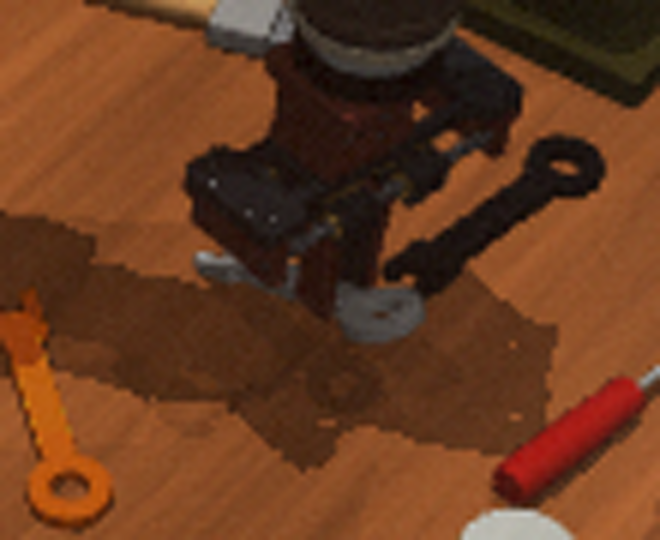

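```bash
python3 - <<'E'
from h import *
p=np.array([.5687,.3098,.050]);u=np.array([np.cos(.24),-np.sin(.24),0])
for a in(0,15,25,35):
    d=u*np.cos(np.radians(a))+[0,0,np.sin(np.radians(a))]
    print(a,proj('scene',p+.039*d),proj('scene',p-.100*d))
E
```

```text
0 [373.32542951 164.91896387] [345.2472076 140.9314531]
15 [373.39881821 162.51163703] [345.44112379 147.01603551]
25 [373.12812801 160.70528488] [346.27890937 151.41007456]
35 [372.60809012 158.80366845] [347.64656137 155.93711201]
```

Emit:
{"api": "servo_tool", "payload": {
  "commands": [
    [0,0,0,0,15],
    [0,0,0,0,15],
    [0,0,0,0,15],
    [0,0,-10,0,15],
    [0,0,-20,0,15],
    [0,0,-25,0,15],
    [0,0,-25,0,15],
    [0,0,-25,-0.08,15],
    [0,0,-25,-0.08,15],
    [0,0,-25,-0.08,15],
    [0,0,-20,-0.08,15],
    [0,0,-10,-0.08,15],
    [0,0,0,-0.07,15],
    [0,0,0,0,15]
  ],
  "squeeze": 50
}}

```text
time_s: 5.13
eef_pos: [0.5689, 0.3097, 0.2347]
tcp_rot: [0.001, -0.118, 0.993, 0.0]
contact_force: [-0.7, 0.4, -1.3]
gripper_width: 0.0191
grasp_force: 50.0
```

```bash
python3 go.py .5761 -.0228 .200 .235
```

```text
t 5.1333 now [0.5689 0.3097 0.2347] yaw 0.237 w 0.0191
shift in present tool axes mm [  71.2 -324.9   34.4] turn 0.002
```

Emit:
{"api": "servo_tool", "payload": {
  "commands": [
    [2,-10,0,0,15],
    [5,-20,0,0,15],
    [5,-25,0,0,15],
    [5,-25,0,0,15],
    [5,-25,0,0,15],
    [5,-25,0,0,15],
    [6,-25,0,0,15],
    [6,-25,0,0,15],
    [6,-25,0,0,15],
    [6,-25,0,0,15],
    [6,-25,0,0,15],
    [5,-25,5,0,15],
    [5,-20,10,0,15],
    [4,-15,10,0,15],
    [0,-10,9,0,15],
    [0,0,0,0,15],
    [0,0,0,0,15],
    [0,0,0,0,15]
  ]
}}

```text
time_s: 6.63
eef_pos: [0.5753, -0.0214, 0.1993]
tcp_rot: [0.0, -0.117, 0.993, 0.0]
contact_force: [0.4, 0.8, -2.2]
gripper_width: 0.0193
grasp_force: 50.0
```

```bash
python3 go.py .5761 -.0228 .200 .235; python3 - <<'E'
from h import *
t,s=arm.snapshot('top'),arm.snapshot('scene')
np.save('pics/t5.npy',t);np.save('pics/s5.npy',s)
A=cv2.resize(t[145:215,305:375],None,fx=5.7,fy=5.7,interpolation=2);B=cv2.resize(s[165:240,265:345],None,fx=5,fy=5.32,interpolation=2)
cv2.imwrite('pics/c5.png',np.hstack([A,B])[:,:,::-1]);print(A.shape,B.shape)
E
```

```text
t 6.6333 now [ 0.5753 -0.0214  0.1993] yaw 0.235 w 0.0193
shift in present tool axes mm [-0.5 -1.5 -0.7] turn -0.0
(399, 399, 3) (399, 400, 3)
```

View pics/c5.png

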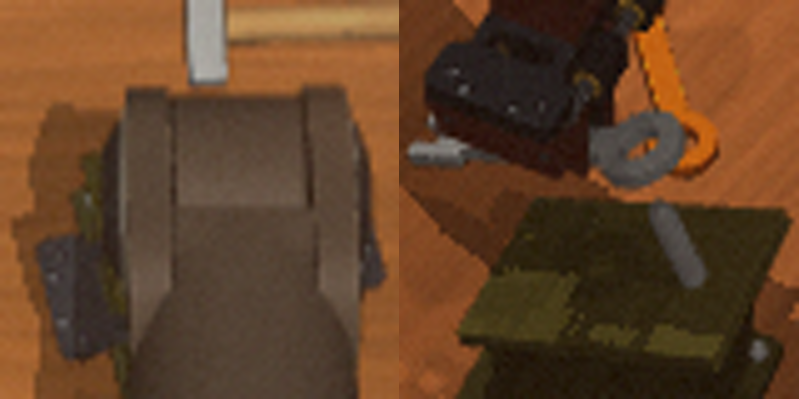

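```bash
python3 - <<'E'
from fit import *
s=np.load('pics/s5.npy'); p=[.64225,-.00716,.2352]
e=arm.read_state()['eef_pos']; u=np.array([np.cos(.235),np.sin(.235),0]);k=np.array([0,0,1])
eye=e+.0361*u+.0184*k
print('eye model',eye,proj('scene',eye),'in stud frame',np.c_[axes(.2352)].__matmul__(eye-pt(p,(0,0,0))))
for d in(0,.026,.052,.09,.1): print(d,proj('scene',pt(p,(0,0,d))))
for n,v in(('x',[.003,0,0]),('y',[0,.003,0]),('z',[0,0,.003])): print(n,proj('scene',eye+v)-proj('scene',eye))
h=cv2.cvtColor(s,cv2.COLOR_RGB2HSV); m=((h[...,1]<70)&(h[...,2]>55))[182:222,300:332]
print('\n'.join(''.join('.#'[int(x)] for x in r) for r in m))
E
```

```text
eye model [ 0.61051426 -0.01281948  0.21801456] [313.33442973 191.31245637] in stud frame [-0.06282404 -0.02087456  0.06635617]
0 [324.00738698 216.77413904]
0.026 [320.36164538 210.0655047 ]
0.052 [316.60888462 203.15994129]
0.09 [310.92157761 192.69456352]
0.1 [309.38323411 189.86381325]
x [0.93332997 0.57558557]
y [ 0.74277855 -0.71977673]
z [-6.73933171e-04 -7.58428305e-01]
................................
..#.............................
................................
#...............................
.............######.............
...........#########............
.........############...........
...###################..........
...###################..........
...##########....#####..........
...#########.....#####..........
...########....#######..........
...#######....#######...........
...##################...........
......##############............
......############..............
.......##########...............
........#######.................
................................
................................
................................
................###.............
...............#####............
...............######...........
...............######...........
................######..........
................######..........
.................######.........
.................######.........
..................######........
..................######........
...................######.......
....................######......
....................######......
.....................######.....
.....................#####......
......................###.......
................................
................................
................................
```

```bash
python3 go.py .5761 -.0203 .1705 .235
```

```text
t 6.7333 now [ 0.5754 -0.0212  0.1996] yaw 0.236 w 0.0193
shift in present tool axes mm [-0.9  0.7 29.1] turn 0.001
```

Emit:
{"api": "servo_tool", "payload": {
  "commands": [
    [-0.9,0.7,8,0,15],
    [0,0,11,0,15],
    [0,0,10,0,15],
    [0,0,0,0,15],
    [0,0,0,0,15]
  ]
}}

```text
time_s: 7.15
eef_pos: [0.5751, -0.0218, 0.1689]
tcp_rot: [-0.001, -0.117, 0.993, 0.0]
contact_force: [-0.4, 0.3, -3.1]
gripper_width: 0.0193
grasp_force: 50.0
```

```bash
python3 go.py .5761 -.0203 .1705 .235; python3 - <<'E'
from h import *
s=arm.snapshot('scene')
h=cv2.cvtColor(s,cv2.COLOR_RGB2HSV); m=((h[...,1]<70)&(h[...,2]>55))[188:222,296:332]
print('\n'.join(''.join('.#'[int(x)] for x in r) for r in m))
E
```

```text
t 7.15 now [ 0.5751 -0.0218  0.1689] yaw 0.234 w 0.0193
shift in present tool axes mm [-1.4  1.2 -1.6] turn -0.001
....................................
....................................
....................................
....................................
....................................
....................................
................#######.............
..............##########............
.......#....#############...........
.......##################...........
.......############.######..........
.......#########.....#####..........
.......########.....######..........
.......#######.....######...........
.......#######...########...........
.......#################............
..........##############............
..........###############...........
...........##############...........
..............####..######..........
....................######..........
.....................######.........
.....................######.........
......................######........
......................######........
.......................######.......
........................######......
........................######......
.........................#####......
.........................#####......
..........................###.......
....................................
....................................
....................................
```

Emit:
{"api": "servo_tool", "payload": {
  "commands": [
    [-2.5,2.7,-1.5,0,15],
    [-1.7,0,3.6,0,15],
    [-1.7,0,3.6,0,15],
    [-1.7,0,3.6,0,15],
    [0,0,0,0,15],
    [0,0,0,0,15]
  ]
}}

```text
time_s: 7.7
eef_pos: [0.5824, -0.0175, 0.1604]
tcp_rot: [-0.0, -0.117, 0.993, 0.0]
contact_force: [0.5, 0.6, -2.8]
gripper_width: 0.0193
grasp_force: 50.0
```

```bash
python3 go.py .582 -.0176 .1596 .235; python3 - <<'E'
from h import *
s=arm.snapshot('scene')
h=cv2.cvtColor(s,cv2.COLOR_RGB2HSV); m=((h[...,1]<70)&(h[...,2]>55))[188:222,296:332]
print('\n'.join(''.join('.#'[int(x)] for x in r) for r in m))
cv2.imwrite('pics/c6.png',cv2.resize(s[175:235,270:350],None,fx=8,fy=8,interpolation=2)[:,:,::-1])
E
```

```text
t 7.7 now [ 0.5824 -0.0175  0.1604] yaw 0.234 w 0.0193
shift in present tool axes mm [0.4 0.  0.8] turn -0.001
....................................
....................................
....................................
....................................
....................................
....................................
....................................
....................................
..#.................#####...........
..................#########.........
................############........
..........###################.......
...........##################.......
...........#########....#####.......
..........#########.....#####.......
...........#######..#########.......
...........#######.##########.......
...........#################........
.............##############.........
.............#############..........
..............############..........
................###########.........
.....................######.........
......................######........
......................######........
.......................######.......
........................######......
........................######......
.........................#####......
.........................#####......
..........................###.......
....................................
....................................
....................................
```

View pics/c6.png

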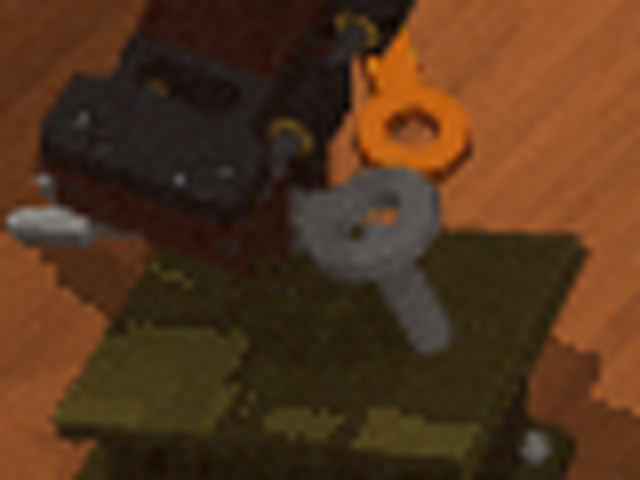

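The stud tip shows inside the eye hole, at about (316,203) in the image. Continuing down the stud axis.

Emit:
{"api": "servo_tool", "payload": {
  "commands": [
    [-1.3,0,2.7,0,15],
    [-1.3,0,2.7,0,15],
    [-1.3,0,2.7,0,15],
    [0,0,0,0,15]
  ]
}}

```text
time_s: 8.08
eef_pos: [0.5865, -0.0166, 0.1521]
tcp_rot: [-0.0, -0.117, 0.993, -0.0]
contact_force: [1.2, -0.3, -2.2]
gripper_width: 0.0192
grasp_force: 50.0
```

Emit:
{"api": "servo_tool", "payload": {
  "commands": [
    [-1.3,0,2.7,0,15],
    [-1.3,0,2.7,0,15],
    [-1.3,0,2.7,0,15],
    [0,0,0,0,15]
  ]
}}

```text
time_s: 8.42
eef_pos: [0.5902, -0.0157, 0.144]
tcp_rot: [-0.0, -0.117, 0.993, -0.0]
contact_force: [-0.2, 0.4, -3.6]
gripper_width: 0.0194
grasp_force: 50.0
```

```bash
python3 - <<'E'
from h import *
s=arm.snapshot('scene')
h=cv2.cvtColor(s,cv2.COLOR_RGB2HSV); m=((h[...,1]<70)&(h[...,2]>55))[188:222,296:335]
print('\n'.join(''.join('.#'[int(x)] for x in r) for r in m))
E
```

```text
.......................................
.......................................
.......................................
.......................................
.......................................
.......................................
.......................................
.......................................
.......................................
.......................................
.......................................
.......................................
.......................................
.......................#####...........
#....#..............##########.........
...................############........
.............##################........
.............###################.......
.............############.######.......
.............###################.......
.............###################.......
..............#################........
..............################.........
................##############.........
................#############..........
..................###########..........
..................############.........
........................######.........
.........................######........
.........................#####.........
..........................###..........
.......................................
.......................................
.......................................
```

Emit:
{"api": "servo_tool", "payload": {
  "commands": [
    [-1.2,0,2.5,0,15],
    [-1.2,0,2.5,0,15],
    [-1.2,0,2.5,0,15],
    [-1.2,0,2.5,0,15],
    [-1.2,0,2.5,0,15],
    [-1.2,0,2.5,0,15],
    [0,0,0,0,15]
  ]
}}

```text
time_s: 9.05
eef_pos: [0.5972, -0.0139, 0.129]
tcp_rot: [-0.0, -0.117, 0.993, 0.0]
contact_force: [0.3, -0.2, -1.9]
gripper_width: 0.0191
grasp_force: 50.0
```

Emit:
{"api": "servo_tool", "payload": {
  "commands": [
    [-1.2,0,2.5,0,15],
    [-1.2,0,2.5,0,15],
    [-0.6,0,1.3,0,15],
    [-0.6,0,1.3,0,15],
    [-0.6,0,1.3,0,15],
    [0,0,0,0,15]
  ]
}}

```text
time_s: 9.55
eef_pos: [0.6012, -0.013, 0.1205]
tcp_rot: [-0.0, -0.117, 0.993, 0.0]
contact_force: [0.6, 0.4, -3.1]
gripper_width: 0.0193
grasp_force: 50.0
```

Emit:
{"api": "servo_tool", "payload": {
  "commands": [
    [-0.4,0,0.9,0,15],
    [-0.4,0,0.9,0,15],
    [0,0,0,0,15],
    [0,0,0,0,15]
  ]
}}

```text
time_s: 9.88
eef_pos: [0.6021, -0.0128, 0.119]
tcp_rot: [0.0, -0.117, 0.993, 0.0]
contact_force: [0.5, -0.4, -2.1]
gripper_width: 0.0191
grasp_force: 50.0
```

Emit:
{"api": "servo_tool", "payload": {
  "commands": [
    [-0.4,0,0.9,0,15],
    [-0.4,0,0.9,0,15],
    [0,0,0,0,15],
    [0,0,0,0,15]
  ]
}}

```text
time_s: 10.22
eef_pos: [0.6023, -0.0128, 0.1184]
tcp_rot: [-0.0, -0.117, 0.993, 0.0]
contact_force: [-6.1, -1.0, 9.7]
gripper_width: 0.0186
grasp_force: 50.0
```

Emit:
{"api": "servo_tool", "payload": {
  "commands": [
    [0,0,-0.6,0,15],
    [0,0,0,0,15],
    [0,0,0,0,22],
    [0,0,0,0,30],
    [0,0,0,0,40],
    [0,0,0,0,40],
    [0,0,-15,0,40],
    [0,0,-30,0,40],
    [0,0,-35,0,40],
    [30,0,-30,0,40],
    [30,0,0,0,40],
    [30,0,0,0,0],
    [30,0,0,0,0],
    [0,0,0,0,0]
  ],
  "squeeze": 4
}}

```text
time_s: 11.38
eef_pos: [0.482, -0.0421, 0.2273]
tcp_rot: [-0.001, -0.116, 0.993, 0.0]
contact_force: [-0.2, 0.5, -0.6]
gripper_width: 0.0237
grasp_force: 0.0
```

```bash
python3 go.py .605 -.013 .15 .235; python3 - <<'E'
from h import *
t,s=arm.snapshot('top'),arm.snapshot('scene')
A=cv2.resize(t[150:220,305:375],None,fx=5.7,fy=5.7,interpolation=2);B=cv2.resize(s[180:255,265:345],None,fx=5,fy=5.32,interpolation=2)
cv2.imwrite('pics/c7.png',np.hstack([A,B])[:,:,::-1])
E
```

```text
t 11.3833 now [ 0.482  -0.0421  0.2273] yaw 0.232 w 0.0237
shift in present tool axes mm [-126.5   -0.    77. ] turn -0.003
```

View pics/c7.png

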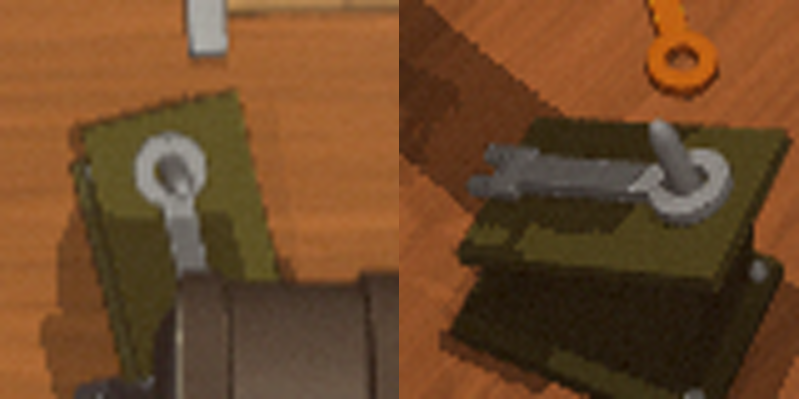

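The wrench eye is on the stud and lies flat on the board, with its handle pointing down the slope. Top shows the ring around the stud at about (335,180). Next is the washer.

```bash
python3 go.py .496 -.2655 .06 .235
```

```text
t 11.4833 now [ 0.4866 -0.0405  0.2278] yaw 0.234 w 0.0154
shift in present tool axes mm [  43.2 -221.1  167.7] turn -0.001
```

Emit:
{"api": "servo_tool", "payload": {
  "commands": [
    [2,-15,0,0,60],
    [4,-22,5,0,60],
    [4,-22,12,0,60],
    [4,-22,15,0,60],
    [4,-22,15,0,60],
    [4,-22,18,0,60],
    [4,-22,20,0,60],
    [4,-22,20,0,60],
    [4,-22,20,0,60],
    [5,-18,20,0,60],
    [4,-12,22,0,60],
    [0,0,0,0,60],
    [0,0,0,0,60],
    [0,0,0,0,60]
  ]
}}

```text
time_s: 12.65
eef_pos: [0.4973, -0.2646, 0.0605]
tcp_rot: [0.0, -0.117, 0.993, 0.0]
contact_force: [-0.6, -0.9, 0.2]
gripper_width: 0.06
grasp_force: 0.0
```

```bash
python3 go.py .496 -.2655 .0035 .235
```

```text
t 12.65 now [ 0.4973 -0.2646  0.0605] yaw 0.235 w 0.06
shift in present tool axes mm [ 1.5 -0.6 57. ] turn 0.0
```

Emit:
{"api": "servo_tool", "payload": {
  "commands": [
    [1.5,-0.6,15,0,60],
    [0,0,20,0,60],
    [0,0,12,0,60],
    [0,0,7,0,60],
    [0,0,3,0,60],
    [0,0,0,0,55],
    [0,0,0,0,46],
    [0,0,0,0,40],
    [0,0,0,0,38],
    [0,0,0,0,38],
    [0,0,0,0,38],
    [0,0,0,0,38]
  ],
  "squeeze": 5
}}

```text
time_s: 13.65
eef_pos: [0.4953, -0.2665, 0.0039]
tcp_rot: [0.001, -0.117, 0.993, -0.0]
contact_force: [-0.1, 0.8, 5.7]
gripper_width: 0.0428
grasp_force: 5.0
```

Emit:
{"api": "servo_tool", "payload": {
  "commands": [
    [0,0,-5,0,38],
    [0,0,-10,0,38],
    [0,0,-20,0,38],
    [0,0,-30,0,38],
    [0,0,-30,0,38],
    [0,0,-30,0,38],
    [0,0,-30,0,38],
    [0,0,-30,0,38],
    [0,0,-30,0,38],
    [0,0,-15,0,38],
    [0,0,0,0,38]
  ]
}}

```text
time_s: 14.57
eef_pos: [0.4961, -0.2673, 0.2379]
tcp_rot: [0.003, -0.117, 0.993, -0.002]
contact_force: [0.0, -0.5, 0.3]
gripper_width: 0.0431
grasp_force: 5.0
```

```bash
python3 go.py .6107 -.0108 .200 .235; python3 - <<'E'
from h import *
s=arm.snapshot('scene'); e=arm.read_state()['eef_pos']; u,v=proj('scene',e).astype(int); print(u,v,proj('scene',e))
h=cv2.cvtColor(s,cv2.COLOR_RGB2HSV).astype(int); m=red(h[...,0],h[...,1],h[...,2])[v-12:v+14,u-18:u+18]
print('\n'.join(''.join('.#'[int(x)] for x in r) for r in m))
E
```

```text
t 14.5667 now [ 0.4961 -0.2673  0.2379] yaw 0.234 w 0.0431
shift in present tool axes mm [-170.7  223.1   38.1] turn -0.001
204 229 [204.60602324 229.29126618]
....................................
....................................
....................................
....................................
....................................
.................#..................
................#...................
...............##...................
..............#.....................
.............#......................
.............#......................
....................................
....................................
....................................
....................................
....................................
....................................
....................................
....................................
....................................
....................................
....................................
....................................
....................................
....................................
....................................
```

```bash
python3 - <<'E'
from h import *
s=arm.snapshot('scene'); np.save('pics/s8.npy',s); e=arm.read_state()['eef_pos']; u,v=205,229
h=cv2.cvtColor(s,cv2.COLOR_RGB2HSV).astype(int); H,S,V=[h[v-14:v+18,u-20:u+20,i] for i in range(3)]
m=((H<4)|(H>174))&(S>180)&(V>60)
print('\n'.join(''.join('.#'[int(x)] for x in r) for r in m))
w=np.array([(np.cos(k),np.sin(k),0) for k in np.linspace(0,6.28,9)])
print((np.array([proj('scene',e+[0,0,.001]+.022*i) for i in w])-[u-20,v-14]).round(1).tolist())
E
```

```text
........................................
........................................
........................................
........................................
........................................
........................................
........................................
....................#.#.#...............
................########.##.............
................#####.####.#............
...............##############...........
..............#######.#..####...........
..............#####......#####..........
...............#.#.......#####..........
...............##.........####..........
...............#.........###.#..........
.........................####...........
.......................######...........
................##....######............
.................###########............
.................########.##............
..................########..............
..................#.###.#...............
..................#.....................
........................................
........................................
........................................
........................................
........................................
........................................
........................................
........................................
[[26.3, 19.2], [29.4, 13.3], [26.8, 8.0], [20.1, 6.4], [13.1, 9.2], [9.8, 15.1], [12.3, 20.5], [19.1, 22.2], [26.2, 19.2]]
```

Emit:
{"api": "servo_tool", "payload": {
  "commands": [
    [-8,10,0,0,38],
    [-15,20,0,0,38],
    [-18,23,0,0,38],
    [-18,23,0,0,38],
    [-18,23,0,0,38],
    [-18,23,0,0,38],
    [-18,23,0,0,38],
    [-18,23,0,0,38],
    [-16,22,6,0,38],
    [-13,18,12,0,38],
    [-8,10,12,0,38],
    [-3,5,8,0,38],
    [0,0,0,0,38],
    [0,0,0,0,38]
  ]
}}

```text
time_s: 15.83
eef_pos: [0.6084, -0.0108, 0.194]
tcp_rot: [-0.001, -0.116, 0.993, -0.0]
contact_force: [0.1, -0.1, -0.2]
gripper_width: 0.0433
grasp_force: 5.0
```

```bash
cat > look.py <<'E'
from h import *
s=arm.snapshot('scene'); u,v=296,180
h=cv2.cvtColor(s,cv2.COLOR_RGB2HSV).astype(int); H,S,V=[h[v:v+46,u:u+46,i] for i in range(3)]
m=((H<4)|(H>174))&(S>180)&(V>60); g=(S<70)&(V>55); b=(H>18)&(H<32)&(S>100)&(V>100)
c=np.where(m,'R',np.where(g,'#',np.where(b,'B','.')))
print('\n'.join(f'{v+i} '+''.join(r) for i,r in enumerate(c)))
E
python3 go.py .6107 -.0108 .1934 .235; python3 look.py
```

```text
t 15.8333 now [ 0.6084 -0.0108  0.194 ] yaw 0.233 w 0.0433
shift in present tool axes mm [-2.3 -0.6  0.6] turn -0.002
180 ..............................................
181 ..............................................
182 ..............................................
183 ..............................................
184 ..............................................
185 ..............................................
186 ..............................................
187 ..............................................
188 ..............................................
189 ..............................................
190 ...........##.................................
191 .......#......................................
192 .......................R......................
193 ...................R..RRR.....................
194 ..................RRRRRRRR....................
195 .....................RRRRR....................
196 ......................RRRR....................
197 ......................RRRR....................
198 .......................RRR....................
199 .........
[... 663 characters left out ...]
#############.############...........
213 #############################..#####..........
214 ####################################..........
215 #######################.############..........
216 ###################################...........
217 .........#..#######################...........
218 ...................###############............
219 ....................#############.............
220 .....................##########...............
221 .......................######.................
222 ..............................................
223 ..............................................
224 ..............................................
225 ..............................................
```

Emit:
{"api": "servo_tool", "payload": {
  "commands": [
    [-2.3,-0.4,0.6,0,38],
    [-1.3,0,2.7,0,38],
    [-1.3,0,2.7,0,38],
    [-1.3,0,2.7,0,38],
    [-1.3,0,2.7,0,38],
    [-1.3,0,2.7,0,38],
    [0,0,0,0,38],
    [0,0,0,0,38]
  ],
  "squeeze": 4
}}

```text
time_s: 16.55
eef_pos: [0.6179, -0.008, 0.1808]
tcp_rot: [-0.0, -0.117, 0.993, 0.0]
contact_force: [0.2, -0.1, 0.7]
gripper_width: 0.0429
grasp_force: 4.0
```

```bash
python3 go.py .6169 -.0093 .1798 .235; python3 look.py|sed -n 14,45p
```

```text
t 16.55 now [ 0.6179 -0.008   0.1808] yaw 0.234 w 0.0429
shift in present tool axes mm [ 1.3 -1.   1. ] turn -0.001
193 #.............................................
194 ..............................................
195 ................#.............................
196 ..........##..................................
197 ...........................R..................
198 .......................RR.RRR.................
199 .........................RR.R.................
200 .........................RRRRR................
201 ..........................RRRR................
202 ..........................RRRR................
203 .....................##..RRRRR................
204 ......................RRRRRRR.................
205 ......................RRRRRRR.................
206 .....................RRRRRR...................
207 .....................RRRRRR...................
208 ......................RRR.######..............
209 #......................###########............
210 ###############......#############............
211 ###################################...........
212 ###################################...........
213 #############################..####...........
214 ####################################..........
215 #######################.############..........
216 ###################################...........
217 .........#.########################...........
218 ....................##############............
219 ....................#############.............
220 .....................##########...............
221 .......................######.................
222 ..............................................
223 ..............................................
224 ..............................................
```

Emit:
{"api": "servo_tool", "payload": {
  "commands": [
    [-1,-0.5,2.5,0,38],
    [-1.2,0,2.5,0,38],
    [0,0,0,0,38]
  ]
}}

```text
time_s: 16.85
eef_pos: [0.6202, -0.0079, 0.1756]
tcp_rot: [-0.0, -0.117, 0.993, 0.0]
contact_force: [-0.0, 0.4, -0.4]
gripper_width: 0.0434
grasp_force: 4.0
```

Emit:
{"api": "servo_tool", "payload": {
  "commands": [
    [-1.2,0,2.5,0,38],
    [-1.2,0,2.5,0,38],
    [0,0,0,0,38]
  ]
}}

```text
time_s: 17.1
eef_pos: [0.6226, -0.0078, 0.1705]
tcp_rot: [-0.0, -0.117, 0.993, -0.0]
contact_force: [0.1, -0.7, 0.2]
gripper_width: 0.043
grasp_force: 4.0
```

```bash
python3 look.py|sed -n 14,45p
```

```text
193 ..............................................
194 ..............................................
195 ..............................................
196 .#............................................
197 ..............................................
198 ..............................................
199 .................##...........................
200 ............##..............R.................
201 ............................RR................
202 ........................RR.RRR................
203 ..........................RRRRR...............
204 .......................#...RRRR...............
205 .......................##..RRRR...............
206 .......................##..RRRR...............
207 ..........................RRRRR...............
208 ........................RRRRRR.#..............
209 #......................RRRRRRR####............
210 #############..........RRRRRR.####............
211 ##############..........RR..#######...........
212 ################..........#########...........
213 ###################....######..#####..........
214 #####################.##############..........
215 #######################.############..........
216 ########################.##########...........
217 .........###.######################...........
218 ....................##############............
219 ....................#############.............
220 .....................##########...............
221 .......................######.................
222 ..............................................
223 ..............................................
224 ..............................................
```

Stud is inside the washer. Continuing down.

Emit:
{"api": "servo_tool", "payload": {
  "commands": [
    [-1.2,0,2.5,0,38],
    [-1.2,0,2.5,0,38],
    [0,0,0,0,38]
  ]
}}

```text
time_s: 17.4
eef_pos: [0.6251, -0.0077, 0.1659]
tcp_rot: [0.0, -0.117, 0.993, -0.0]
contact_force: [-0.3, -4.6, 1.1]
gripper_width: 0.0426
grasp_force: 4.0
```

Emit:
{"api": "servo_tool", "payload": {
  "commands": [
    [-1.2,0,2.5,0,38],
    [-1.2,0,2.5,0,38],
    [0,0,0,0,38]
  ]
}}

```text
time_s: 17.65
eef_pos: [0.6276, -0.0072, 0.1608]
tcp_rot: [0.0, -0.117, 0.993, -0.0]
contact_force: [0.3, -4.7, 1.0]
gripper_width: 0.0427
grasp_force: 4.0
```

```bash
python3 look.py|sed -n 16,45p;python3 go.py .6169 -.0093 .1798 .235
```

```text
195 ..............................................
196 .##...........................................
197 ..............................................
198 ..............................................
199 ..............................................
200 ....#.........................................
201 ..............................................
202 ..............................................
203 ..............#....##.........................
204 ..............#...............R...............
205 ...........................R.RR...............
206 ...........................RRRR...............
207 .........................#.RRRR...............
208 ..........................RRRRR#..............
209 #........................RRRRR.###............
210 #######..................RRRRR.###............
211 #########.................RRR######...........
212 ############.............RR.#######...........
213 ##############............###..####...........
214 ################.........###########..........
215 #################........###########..........
216 #####################....##########...........
217 .........#..###########.###########...........
218 ....................##############............
219 ....................#############.............
220 .....................##########...............
221 .......................######.................
222 ..............................................
223 ..............................................
224 ..............................................
t 17.7 now [ 0.6276 -0.0072  0.1608] yaw 0.234 w 0.0427
shift in present tool axes mm [ 10.9   0.4 -19. ] turn -0.001
```

Emit:
{"api": "servo_tool", "payload": {
  "commands": [
    [-1.2,-1.2,2.5,0,38],
    [-1.2,0,2.5,0,38],
    [-1.2,0,2.5,0,38],
    [0,0,0,0,38]
  ]
}}

```text
time_s: 18.03
eef_pos: [0.6312, -0.0066, 0.1528]
tcp_rot: [-0.0, -0.117, 0.993, -0.0]
contact_force: [0.4, -3.3, -0.8]
gripper_width: 0.0424
grasp_force: 4.0
```

Emit:
{"api": "servo_tool", "payload": {
  "commands": [
    [-1.2,0,2.5,0,38],
    [-1.2,0,2.5,0,38],
    [0,0,0,0,38]
  ]
}}

```text
time_s: 18.28
eef_pos: [0.6335, -0.0056, 0.1478]
tcp_rot: [-0.0, -0.117, 0.993, 0.0]
contact_force: [0.9, -1.8, -3.0]
gripper_width: 0.0426
grasp_force: 4.0
```

```bash
python3 look.py|sed -n 20,45p
```

```text
199 ..............................................
200 ...##.........................................
201 ....#.........................................
202 ..............................................
203 ..............................................
204 ......##......................................
205 .............................B................
206 ..............................................
207 .....................#........................
208 ................#.............................
209 ............................RR.R##............
210 #...........................RRR.##............
211 #...........................RRR.###...........
212 ###........................RR..####...........
213 ######.....................RR..#####..........
214 ########.....................#######..........
215 ###########................########...........
216 #############..............########...........
217 .........###.##............########...........
218 ...........................#######............
219 ...........................######.............
220 .....................#.#..#####...............
221 .......................######.................
222 ..............................................
223 ..............................................
224 ..............................................
```

Emit:
{"api": "servo_tool", "payload": {
  "commands": [
    [-0.6,0,1.3,0,38],
    [-0.6,0,1.2,0,38],
    [0,0,0,0,38],
    [0,0,0,0,38]
  ]
}}

```text
time_s: 18.67
eef_pos: [0.6345, -0.0055, 0.1459]
tcp_rot: [0.0, -0.117, 0.993, 0.0]
contact_force: [0.7, -1.2, -1.7]
gripper_width: 0.0427
grasp_force: 4.0
```

Emit:
{"api": "servo_tool", "payload": {
  "commands": [
    [0,0,0,0,50],
    [0,0,0,0,60],
    [0,0,0,0,60],
    [0,0,-8,0,60],
    [4,0,-8,0,60],
    [4,0,0,0,40],
    [4,0,0,0,24],
    [0,0,0,0,24],
    [0,0,0,0,24],
    [0,0,0,0,24],
    [0,0,0,0,24]
  ]
}}

```text
time_s: 19.58
eef_pos: [0.6228, -0.0086, 0.1619]
tcp_rot: [-0.0, -0.117, 0.993, 0.0]
contact_force: [-0.8, -0.3, -0.2]
gripper_width: 0.0253
grasp_force: 0.0
```

```bash
python3 look.py|sed -n 16,45p;python3 go.py .6224 -.0085 .1463 .235
```

```text
195 #.............................................
196 ..............................................
197 ..............................................
198 ..#...........................................
199 ..##..........................................
200 ..............................................
201 ..............................................
202 ............#....##...........................
203 ............##................................
204 ..............................................
205 ........................#.....................
206 ........................#.....................
207 ........................##R.RRR...............
208 ........................##.RRRR...............
209 #.......................###RRRRR.#............
210 #######.................###.RRRRR#............
211 ##########..............####.RR.R##...........
212 ############............####RRRRR##...........
213 ###############.........###.RRRRR###..........
214 #################......###.RRRRR.###..........
215 #################.R......RRRRRRR####..........
216 #################.RRRR..RRRRRRR.###...........
217 .........#...#####RR..RRRRRR.R.####...........
218 ....................RRRRRRRR.#####............
219 .....................R..RR.######.............
220 .....................#..#######...............
221 .......................######.................
222 ..............................................
223 ..............................................
224 ..............................................
t 19.6333 now [ 0.6228 -0.0086  0.1619] yaw 0.234 w 0.0246
shift in present tool axes mm [ 0.4  0.1 15.6] turn -0.001
```

Washer is on the stud near home. Pressing it down next.

Emit:
{"api": "servo_tool", "payload": {
  "commands": [
    [0,0,5,0,24],
    [0,0,5,0,24],
    [0,0,3,0,24],
    [0,0,1,0,24],
    [0,0,1,0,24],
    [0,0,0,0,24]
  ]
}}

```text
time_s: 20.13
eef_pos: [0.6226, -0.0086, 0.147]
tcp_rot: [-0.0, -0.117, 0.993, 0.0]
contact_force: [-1.0, -0.8, 0.4]
gripper_width: 0.0239
grasp_force: 0.8
```

Emit:
{"api": "servo_tool", "payload": {
  "commands": [
    [0,0,1,0,24],
    [0,0,1,0,24],
    [0,0,1,0,24],
    [0,0,0,0,24]
  ]
}}

```text
time_s: 20.47
eef_pos: [0.6228, -0.0086, 0.1463]
tcp_rot: [0.0, -0.117, 0.993, 0.0]
contact_force: [-8.3, 0.1, 16.1]
gripper_width: 0.0238
grasp_force: 8.8
```

Emit:
{"api": "servo_tool", "payload": {
  "commands": [
    [0,0,-10,0,30],
    [0,0,-25,0,30],
    [0,0,-30,0,40],
    [0,0,-30,0,50],
    [10,-20,0,0,65],
    [10,-25,0,0,65],
    [10,-30,0,0,65],
    [10,-30,0,0,65],
    [10,-30,0,0,65],
    [10,-30,0,0,65],
    [10,-30,0,0,65],
    [10,-30,0,0,65],
    [10,-30,0,0,65],
    [10,-30,0,0,65],
    [10,-30,0,0,65],
    [10,-30,0,0,65],
    [0,0,0,0,65],
    [0,0,0,0,65]
  ]
}}

```text
time_s: 21.97
eef_pos: [0.5851, -0.3748, 0.2389]
tcp_rot: [-0.0, -0.115, 0.993, -0.001]
contact_force: [0.2, 0.0, -1.1]
gripper_width: 0.0649
grasp_force: 0.0
```

```bash
python3 look.py|sed -n 16,45p;python3 go.py .537 -.3903 .008 .235
```

```text
195 ..............................................
196 ..............................................
197 ..............................................
198 ..............................................
199 ..............................................
200 ..............................................
201 ..............................................
202 ..............................................
203 ...................####.......................
204 ...................#####......................
205 ...................######.....................
206 ...................######.....................
207 ....................######RRRR................
208 ....................######.RRRR...............
209 #....................######RRRRR.#............
210 ###############.....R######.RRRRR#............
211 ##################.RR.######.RRR.##...........
212 #################.RRR.######RRRRR##...........
213 #################.RRR..####.RRRRR###..........
214 #################RRRR..###.RRRRR.###..........
215 #################.RRRRRRRRRRRRR.###...........
216 #################.RRRRRRRRRRRRR####...........
217 .........#...#####RRRRRRRRRRRR#####...........
218 .....................RRRRRRR.#####............
219 .....................R..RR.######.............
220 .....................#..#######...............
221 .......................######.................
222 ..............................................
223 ..............................................
224 ..............................................
t 22.0167 now [ 0.586  -0.3725  0.2389] yaw 0.233 w 0.0652
shift in present tool axes mm [ 51.8  -6.1 230.9] turn -0.002
```

Washer and wrench are seated. Fetching the collar next.

Emit:
{"api": "servo_tool", "payload": {
  "commands": [
    [10,-1,10,0,65],
    [14,-2,20,0,65],
    [14,-2,25,0,65],
    [14,-1,25,0,65],
    [0,0,25,0,65],
    [0,0,25,0,65],
    [0,0,25,0,65],
    [0,0,20,0,65],
    [0,0,10,0,65],
    [0,0,0,0,65],
    [0,0,0,0,65]
  ]
}}

```text
time_s: 22.93
eef_pos: [0.5377, -0.389, 0.0545]
tcp_rot: [0.0, -0.117, 0.993, 0.0]
contact_force: [0.5, -0.1, 0.8]
gripper_width: 0.0651
grasp_force: 0.0
```

```bash
python3 go.py .537 -.3903 .008 .235
```

```text
t 22.9333 now [ 0.5377 -0.389   0.0545] yaw 0.236 w 0.0651
shift in present tool axes mm [ 1.  -1.1 46.5] turn 0.001
```

Emit:
{"api": "servo_tool", "payload": {
  "commands": [
    [1,-1,15,0,65],
    [0,0,15,0,65],
    [0,0,10,0,65],
    [0,0,6,0,65],
    [0,0,0,0,55],
    [0,0,0,0,48],
    [0,0,0,0,40],
    [0,0,0,0,38],
    [0,0,0,0,38],
    [0,0,0,0,38],
    [0,0,-5,0,38],
    [0,0,-15,0,38],
    [0,0,-25,0,38],
    [0,0,-30,0,38],
    [0,0,-30,0,38],
    [0,0,-30,0,38],
    [0,0,-30,0,38],
    [0,0,-30,0,38],
    [0,0,-30,0,38],
    [0,0,0,0,38]
  ],
  "squeeze": 10
}}

```text
time_s: 24.6
eef_pos: [0.5381, -0.393, 0.2401]
tcp_rot: [0.004, -0.117, 0.993, -0.003]
contact_force: [-0.1, -0.9, -1.0]
gripper_width: 0.0439
grasp_force: 10.0
```

```bash
python3 go.py .5953 -.0145 .215 .235; python3 - <<'E'
from h import *
s=arm.snapshot('scene'); e=arm.read_state()['eef_pos']; u,v=proj('scene',e).astype(int)
h=cv2.cvtColor(s,cv2.COLOR_RGB2HSV).astype(int)[v-18:v+18,u-20:u+20]; H,S,V=[h[...,i] for i in range(3)]
m=(H>17)&(H<32)&(S>100)&(V>60)
print('\n'.join(''.join('.#'[int(x)] for x in r) for r in m))
w=np.array([(np.cos(k),np.sin(k),0) for k in np.arange(8)*np.pi/4])
for z in(.012,-.008): print((np.array([proj('scene',e+[0,0,z]+.022*i) for i in w])-[u-20,v-18]).round(1).tolist())
E
```

```text
t 24.6 now [ 0.5381 -0.393   0.2401] yaw 0.234 w 0.0439
shift in present tool axes mm [-143.2  355.1   23.6] turn -0.001
........................................
........................................
........................................
........................................
........................................
........................................
........................................
........................................
..................###.####..............
...............############.............
..............##########.##.............
.............################...........
..............#####.#####.####..........
...............###.###########..........
...............##.############..........
..............###.############..........
.............#####.#.....#######........
............##..###......#####..........
...........###.###......######.#........
##..........###.#......#######..........
.##..........###......#######.##........
..##.........####...#########.#.........
...............################.........
..............#############.#.#.........
...............###########.###..........
................#########.###...........
................###.########............
..................#####.###.............
.................#####.##...............
.................#####..................
........................................
........................................
........................................
........................................
........................................
........................................
[[25.6, 21.5], [29.4, 14.4], [26.9, 8.1], [19.6, 6.2], [11.7, 9.6], [7.7, 16.6], [10.1, 23.0], [17.5, 25.1]]
[[28.0, 25.9], [31.8, 18.9], [29.3, 12.7], [22.1, 10.8], [14.4, 14.2], [10.5, 21.1], [12.8, 27.5], [20.1, 29.5]]
```

```bash
python3 go.py .6025 -.0127 .200 .235
```

```text
t 24.65 now [ 0.5373 -0.3923  0.2368] yaw 0.234 w 0.044
shift in present tool axes mm [-151.2  354.3   35.9] turn -0.001
```

Emit:
{"api": "servo_tool", "payload": {
  "commands": [
    [-5,10,0,0,38],
    [-9,20,0,0,38],
    [-10,24,0,0,38],
    [-10,24,0,0,38],
    [-10,24,0,0,38],
    [-10,24,0,0,38],
    [-10,24,0,0,38],
    [-10,24,0,0,38],
    [-10,24,0,0,38],
    [-10,24,0,0,38],
    [-10,24,0,0,38],
    [-10,24,0,0,38],
    [-10,24,0,0,38],
    [-10,24,6,0,38],
    [-9,19,10,0,38],
    [-6,12,10,0,38],
    [-2,5,9,0,38],
    [0,0,0,0,38],
    [0,0,0,0,38]
  ]
}}

```text
time_s: 26.23
eef_pos: [0.6, -0.0129, 0.1967]
tcp_rot: [-0.001, -0.117, 0.993, -0.0]
contact_force: [0.6, -1.3, -0.8]
gripper_width: 0.0444
grasp_force: 10.0
```

```bash
python3 go.py .6025 -.0127 .185 .235; python3 look.py
```

```text
t 26.2333 now [ 0.6    -0.0129  0.1967] yaw 0.234 w 0.0444
shift in present tool axes mm [-2.5 -0.4 11.7] turn -0.001
180 ..............................................
181 ..............................................
182 ..............................................
183 ..............................................
184 ..............................................
185 ..............................................
186 ..............................................
187 ................B.............................
188 ........#.....................................
189 ..##....#.....................................
190 ..............................................
191 .....................BB.......................
192 ....................B.B.......................
193 ....................B.B.......................
194 ....................BB........................
195 ...................B.BB.......................
196 .................BB.BB........................
197 ................BBBBBB........................
198 ...............BBBB...........................
199 .........
[... 663 characters left out ...]
########.R...######.RRRR##...........
213 #################.RR.R.####.RRRRR###..........
214 #################RRRRR.###.RRRRR.###..........
215 #################.R.RR....RRRRRR###...........
216 #################..RRRRRRR.RRRR.###...........
217 .........#.#######RRRRRRRRRRRR.####...........
218 ....................RRR.R....#####............
219 .....................R..R..######.............
220 ........................#######...............
221 ......................#######.................
222 ..............................................
223 ..............................................
224 ..............................................
225 ..............................................
```

Emit:
{"api": "servo_tool", "payload": {
  "commands": [
    [-2.5,-0.4,3,0,38],
    [0,0,4,0,38],
    [0,0,3,0,38],
    [0,0,2,0,38],
    [0,0,0,0,38]
  ]
}}

```text
time_s: 26.7
eef_pos: [0.6033, -0.0124, 0.186]
tcp_rot: [-0.0, -0.116, 0.993, -0.0]
contact_force: [-0.8, -1.8, 0.4]
gripper_width: 0.0438
grasp_force: 10.0
```

Emit:
{"api": "servo_tool", "payload": {
  "commands": [
    [0,0,1.5,0,38],
    [0,0,1.5,0,38],
    [0,0,0,0,38]
  ]
}}

```text
time_s: 26.95
eef_pos: [0.6032, -0.0121, 0.1831]
tcp_rot: [-0.0, -0.117, 0.993, -0.0]
contact_force: [-2.6, -1.9, 2.4]
gripper_width: 0.044
grasp_force: 10.0
```

Emit:
{"api": "servo_tool", "payload": {
  "commands": [
    [0,0,1.5,0,38],
    [0,0,1.5,0,38],
    [0,0,1.5,0,38],
    [0,0,0,0,38]
  ]
}}

```text
time_s: 27.28
eef_pos: [0.603, -0.012, 0.1782]
tcp_rot: [-0.001, -0.117, 0.993, -0.0]
contact_force: [-4.4, -2.7, 3.0]
gripper_width: 0.0437
grasp_force: 10.0
```

```bash
python3 look.py|sed -n 5,40p
```

```text
184 ..............................................
185 ..............................................
186 ..............................................
187 ..............................................
188 ..............................................
189 ..............................................
190 ..............................................
191 ..............................................
192 ..............................................
193 ..............................................
194 .........##...................................
195 ....##...............B........................
196 ..............................................
197 ....................B.........................
198 .....................B........................
199 ..............................................
200 ..................BB.B........................
201 ..................BBBBB.......................
202 ..................B....B......................
203 ...................B.B........................
204 ...................BBB.#......................
205 ...................B..###.....................
206 .....................####.....................
207 ....................######.RRR................
208 ....................######.R.RRR..............
209 ##...................######RRRRR.#............
210 ###########.#.......R######...RRR#............
211 ##################....######.RRRR##...........
212 #################.RRRR######RRRRR##...........
213 #################.RR.R.####.RRRR.###..........
214 #################...R..###.RRR.RR###..........
215 #################.RRRRR..RR.RRRR####..........
216 #################.RRRRR.RRRRRRR.###...........
217 .........#..######RRRRRRRRRRRR.####...........
218 ...................RRRRRRRRR.#####............
219 ........................R..######.............
```

Emit:
{"api": "servo_tool", "payload": {
  "commands": [
    [0,0,-8,0,38],
    [0,0,-10,0,38],
    [-3,0,-4,0,38],
    [-2.5,0,0,0,38],
    [0,0,0,0,38],
    [0,0,0,0,38]
  ]
}}

```text
time_s: 27.83
eef_pos: [0.609, -0.01, 0.2004]
tcp_rot: [0.0, -0.117, 0.993, 0.0]
contact_force: [-0.3, 0.6, -2.1]
gripper_width: 0.0436
grasp_force: 10.0
```

```bash
python3 go.py .6083 -.0114 .1929 .235; python3 - <<'E'
from h import *
s=arm.snapshot('scene');t=arm.snapshot('top')
cv2.imwrite('pics/c9.png',cv2.resize(s[165:230,280:350],None,fx=8,fy=8,interpolation=2)[:,:,::-1])
E
```

```text
t 27.8333 now [ 0.609  -0.01    0.2004] yaw 0.235 w 0.0436
shift in present tool axes mm [ 1.  -1.2  7.5] turn -0.0
```

View pics/c9.png

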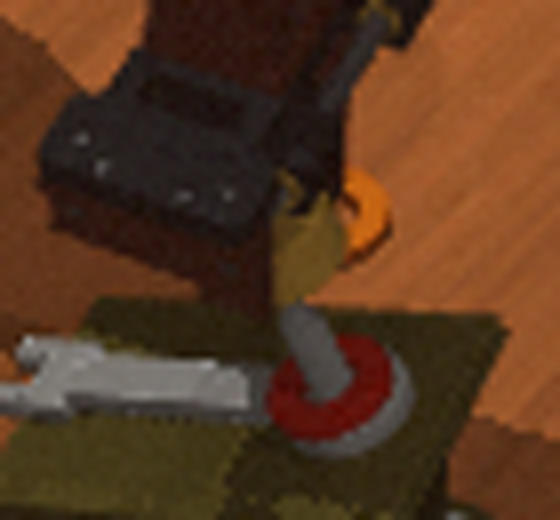

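```bash
cat > col.py <<'E'
from fit import *
s=arm.snapshot('scene'); u,v=300,180
h=cv2.cvtColor(s,cv2.COLOR_RGB2HSV).astype(int)[v:v+40,u:u+32]; H,S,V=[h[...,i] for i in range(3)]
b=(H>17)&(H<33)&(S>100)&(V>75); r=((H<4)|(H>174))&(S>180); g=(S<70)&(V>55)
c=np.where(r,'R',np.where(g,'#',np.where(b,'B','.')))
print('\n'.join(f'{v+i} '+''.join(x) for i,x in enumerate(c)))
e=arm.read_state()['eef_pos']
for al in(0,25):
    a2=np.radians(al);U=np.array([np.cos(.235),np.sin(.235),0]);x=U*np.cos(a2)+[0,0,np.sin(a2)];z=-U*np.sin(a2)+[0,0,np.cos(a2)];y=np.cross(z,x)
    ct=e+np.array([0,0,.006])-.004*z
    for k in(-.01,.01):
        P=np.array([proj('scene',ct+k*z+.022*(np.cos(q)*x+np.sin(q)*y)) for q in np.arange(60)*.105])-[u,0]
        print(al,k,'right',P[P[:,0].argmax()].round(1),'bot',P[P[:,1].argmax()].round(1),'top',P[P[:,1].argmin()].round(1))
    print('centre',(proj('scene',ct)-[u,0]).round(1))
E
python3 col.py
```

```text
180 ................................
181 ................................
182 ................................
183 ................................
184 ................................
185 ................................
186 ................................
187 ................B...............
188 ................................
189 ..##....#......#................
190 ................B..BB...........
191 ...................BBB..........
192 ...............B..BBBB..........
193 ..............B.BBBBB...........
194 ..............BBBBBBBB..........
195 ..............BBBBBBBBB.........
196 ..............BB.BBBBBB.........
197 ..............BBBBBBBB..........
198 ..............BBBBBBBB..........
199 ..............BBBBBBB...........
200 ..............BBBBBB............
201 ..............BBBBB.............
202 ..............BBB...............
203 ................###.............
204 ...............#####............
205 ...............######...........
206 ...............######...........
207 ................######RRRR......
208 ................######.RRRR.....
209 .................######RRRRR.#..
210 ########.#.....RR######.RRRRR#..
211 ##############.RR.######.RRR.##.
212 #############..R.R######RRRRR##.
213 #############.RR.R.####.RRRRR##.
214 #############.RRRR.###.R.RRRR###
215 #############.RR.....RR.RRR.###.
216 #############.RRRRRRR.RRRR..###.
217 .....#..######.RRRRRRRRRR..####.
218 .................RRRRR.R.#####..
219 ..................RRR..######...
0 -0.01 right [ 21.9 196.9] bot [ 13.3 203.5] top [ 13.5 190.1]
0 0.01 right [ 22.1 191.9] bot [ 13.3 198.6] top [ 13.5 185.2]
centre [ 13.4 194.3]
25 -0.01 right [ 23.4 195. ] bot [ 11.9 203.3] top [ 19.  191.2]
25 0.01 right [ 20.5 189.4] bot [  8.8 197.8] top [ 16.1 185.6]
centre [ 14.  194.4]
```

Emit:
{"api": "servo_tool", "payload": {
  "commands": [
    [1,-1.2,7.5,0,38],
    [-1.3,0,2.7,0,38],
    [-1.3,0,2.7,0,38],
    [-1.3,0,2.7,0,38],
    [0,0,0,0,38],
    [0,0,0,0,38]
  ]
}}

```text
time_s: 28.48
eef_pos: [0.6119, -0.0107, 0.1847]
tcp_rot: [-0.0, -0.117, 0.993, 0.0]
contact_force: [0.2, 0.3, -1.7]
gripper_width: 0.0439
grasp_force: 10.0
```

Emit:
{"api": "servo_tool", "payload": {
  "commands": [
    [-1.2,0,2.5,0,38],
    [-0.6,0,1.3,0,38],
    [0,0,0,0,38]
  ]
}}

```text
time_s: 28.73
eef_pos: [0.6137, -0.0103, 0.1809]
tcp_rot: [-0.0, -0.117, 0.993, 0.0]
contact_force: [0.2, 0.5, -2.8]
gripper_width: 0.044
grasp_force: 10.0
```

```bash
python3 col.py; python3 go.py .6158 -.0096 .1768 .235
```

```text
180 .........................#......
181 ................................
182 ................................
183 ........................#.......
184 ................................
185 ................................
186 ................................
187 ................................
188 ................................
189 ................................
190 ................................
191 ................................
192 ................................
193 .................B..............
194 .................B..............
195 .........##.......B.............
196 ....##............B..BB.........
197 .....................BB.........
198 ....................BBBB........
199 .................BBBBBBB........
200 ................B.BBBBB.........
201 ................BBBBBBBB........
202 ................BBBBBBBB........
203 .................BBBBBBB........
204 ................BBBBBBB.........
205 ................BB.BBB..........
206 ................BBBBB...........
207 ................BBBB.#R.RR......
208 ................BBB###.RRRR.....
209 .................######RRRRR.#..
210 ###########......######.RR.R.#..
211 ##############.RR.######.RRR.##.
212 #############.RRRR######.RRRR##.
213 #############.R.R..####.RRRRR###
214 #############.RRR..###.RRRRR.###
215 #############.RRRRR..RRRRRR.####
216 #############.RRR.RRRRRRRRR.###.
217 .....##.######.RRRRRRRRRRR.###..
218 .................RRRRRRR.####...
219 .................R.RRR.######...
0 -0.01 right [ 23.4 202.4] bot [ 14.9 209.1] top [ 15.  195.7]
0 0.01 right [ 23.5 197.6] bot [ 14.9 204.3] top [ 15.  190.9]
centre [ 14.9 199.9]
25 -0.01 right [ 24.8 200.6] bot [ 14.2 208.9] top [ 20.4 196.7]
25 0.01 right [ 22.  195.1] bot [ 10.4 203.5] top [ 17.6 191.3]
centre [ 15.5 200. ]
t 28.7833 now [ 0.6137 -0.0103  0.1811] yaw 0.234 w 0.0441
shift in present tool axes mm [-2.2  0.2  4.3] turn -0.001
```

Emit:
{"api": "servo_tool", "payload": {
  "commands": [
    [-0.9,0,1.8,0,38],
    [-0.9,0,1.8,0,38],
    [0,0,0,0,38]
  ],
  "squeeze": 7
}}

```text
time_s: 29.03
eef_pos: [0.6154, -0.0099, 0.1772]
tcp_rot: [-0.0, -0.117, 0.993, 0.0]
contact_force: [-0.3, -1.1, -1.2]
gripper_width: 0.0439
grasp_force: 7.0
```

Emit:
{"api": "servo_tool", "payload": {
  "commands": [
    [-0.9,0,1.8,0,38],
    [-0.9,0,1.8,0,38],
    [0,0,0,0,38]
  ]
}}

```text
time_s: 29.28
eef_pos: [0.6172, -0.0094, 0.1735]
tcp_rot: [-0.0, -0.117, 0.993, 0.0]
contact_force: [0.3, 0.6, -3.3]
gripper_width: 0.044
grasp_force: 7.0
```

Emit:
{"api": "servo_tool", "payload": {
  "commands": [
    [-0.9,0,1.8,0,38],
    [-0.9,0,1.8,0,38],
    [0,0,0,0,38]
  ]
}}

```text
time_s: 29.53
eef_pos: [0.6189, -0.009, 0.17]
tcp_rot: [-0.0, -0.117, 0.993, 0.0]
contact_force: [-0.5, -0.5, -2.6]
gripper_width: 0.0441
grasp_force: 7.0
```

Emit:
{"api": "servo_tool", "payload": {
  "commands": [
    [-0.9,0,1.8,0,38],
    [-0.9,0,1.8,0,38],
    [-0.9,0,1.8,0,38],
    [-0.9,0,1.8,0,38],
    [-0.9,0,1.8,0,38],
    [0,0,0,0,38]
  ]
}}

```text
time_s: 30.03
eef_pos: [0.6233, -0.008, 0.1609]
tcp_rot: [-0.0, -0.117, 0.993, 0.0]
contact_force: [-0.2, 0.4, -1.4]
gripper_width: 0.044
grasp_force: 7.0
```

Emit:
{"api": "servo_tool", "payload": {
  "commands": [
    [-0.9,0,1.8,0,38],
    [-0.4,0,0.9,0,38],
    [-0.4,0,0.9,0,38],
    [0,0,0,0,38]
  ]
}}

```text
time_s: 30.37
eef_pos: [0.625, -0.0077, 0.1576]
tcp_rot: [-0.0, -0.117, 0.993, 0.0]
contact_force: [-0.5, -0.0, -2.2]
gripper_width: 0.044
grasp_force: 7.0
```

```bash
python3 col.py
```

```text
180 ................................
181 ..............................B.
182 ...............................#
183 ...............................#
184 ................................
185 ................................
186 ................................
187 ................................
188 ................................
189 ................................
190 ................................
191 ................................
192 ................................
193 ................................
194 ................................
195 ................................
196 ................................
197 ................................
198 ................................
199 ................................
200 ................................
201 .....................B..........
202 ......................B.........
203 ..............##................
204 .........##..............BB.....
205 ........................BBBB....
206 ......................B.BBBB....
207 ....................BBBBBBBB....
208 ....................BBBBBBBB....
209 .....R..............BBBBBBBB.#..
210 ....................BBBBB.B.R#..
211 ###.................BBBBBBB.R##.
212 ######..............BBBBBB..R##.
213 ########............BBBBB..RR###
214 ##########..........BBBB..RR.###
215 ############........BB.RRRR.###.
216 #############.........RRRRR.###.
217 .....##..#####.RR..RRRRRRR.####.
218 ...............RRR.RRRRR.#####..
219 .................RRR...######...
0 -0.01 right [ 27.2 209.3] bot [ 18.9 216. ] top [ 18.9 202.6]
0 0.01 right [ 27.4 204.7] bot [ 18.9 211.4] top [ 19. 198.]
centre [ 18.9 206.9]
25 -0.01 right [ 28.7 207.6] bot [ 18.2 215.8] top [ 23.5 203.7]
25 0.01 right [ 25.9 202.3] bot [ 15.3 210.5] top [ 21.5 198.4]
centre [ 19.5 207. ]
```

Emit:
{"api": "servo_tool", "payload": {
  "commands": [
    [-0.4,0,0.9,0,38],
    [-0.4,0,0.9,0,38],
    [0,0,0,0,38],
    [0,0,0,0,38]
  ]
}}

```text
time_s: 30.75
eef_pos: [0.6258, -0.0075, 0.156]
tcp_rot: [-0.0, -0.117, 0.993, 0.0]
contact_force: [-0.4, -0.3, -1.6]
gripper_width: 0.0438
grasp_force: 7.0
```

Emit:
{"api": "servo_tool", "payload": {
  "commands": [
    [-0.4,0,0.9,0,38],
    [-0.2,0,0.5,0,38],
    [0,0,0,0,38],
    [0,0,0,0,38]
  ]
}}

```text
time_s: 31.08
eef_pos: [0.6263, -0.0073, 0.1546]
tcp_rot: [-0.0, -0.117, 0.993, 0.0]
contact_force: [-0.2, -0.7, -2.5]
gripper_width: 0.0439
grasp_force: 7.0
```

Emit:
{"api": "servo_tool", "payload": {
  "commands": [
    [0,0,0,0,50],
    [0,0,0,0,60],
    [0,0,0,0,60],
    [0,0,-8,0,60],
    [4.2,0,-10,0,60],
    [4.2,0,-6,0,60],
    [4.2,0,0,0,40],
    [0,0,0,0,24],
    [0,0,0,0,24],
    [0,0,0,0,24],
    [0,0,0,0,24],
    [0,0,5,0,24],
    [0,0,4,0,24],
    [0,0,2,0,24],
    [0,0,0,0,24]
  ]
}}

```text
time_s: 32.33
eef_pos: [0.6136, -0.0103, 0.1665]
tcp_rot: [-0.001, -0.117, 0.993, 0.0]
contact_force: [-1.1, -0.1, -0.5]
gripper_width: 0.0241
grasp_force: 0.0
```

Emit:
{"api": "servo_tool", "payload": {
  "commands": [
    [0,0,1,0,24],
    [0,0,1,0,24],
    [0,0,1,0,24],
    [0,0,0,0,24]
  ]
}}

```text
time_s: 32.67
eef_pos: [0.6144, -0.0103, 0.165]
tcp_rot: [0.0, -0.117, 0.993, 0.0]
contact_force: [-0.7, -0.1, 2.9]
gripper_width: 0.0242
grasp_force: 1.2
```

Emit:
{"api": "servo_tool", "payload": {
  "commands": [
    [0,0,0.8,0,24],
    [0,0,0.8,0,24],
    [0,0,0,0,24]
  ]
}}

```text
time_s: 32.92
eef_pos: [0.6146, -0.0102, 0.1646]
tcp_rot: [0.001, -0.117, 0.993, 0.0]
contact_force: [-3.8, -0.6, 11.3]
gripper_width: 0.0241
grasp_force: 5.5
```

Emit:
{"api": "servo_tool", "payload": {
  "commands": [
    [0,0,0.8,0,24],
    [0,0,0,0,24],
    [0,0,-3,0,26],
    [0,0,-15,0,28],
    [0,0,-30,0,30],
    [0,0,-30,0,30],
    [25,0,-25,0,30],
    [30,0,-20,0,30],
    [30,0,0,0,30],
    [30,0,0,0,30],
    [30,0,0,0,30],
    [0,0,0,0,30],
    [0,0,0,0,30]
  ]
}}

```text
time_s: 34.0
eef_pos: [0.4723, -0.0444, 0.2858]
tcp_rot: [0.001, -0.116, 0.993, 0.0]
contact_force: [0.1, -0.1, -0.0]
gripper_width: 0.0303
grasp_force: 0.0
```

```bash
python3 look.py|sed -n 14,46p; python3 - <<'E'
from fit import *
p=[.6395,-.0039,.235]
for s in(0,.01,.018,.038,.052):
    P=np.array([proj('scene',pt(p,(.022*np.cos(q),.022*np.sin(q),s))) for q in np.arange(60)*.105])-[296,0]
    print(s,'right',P[P[:,0].argmax()].round(1),'bot',P[P[:,1].argmax()].round(1),'top',P[P[:,1].argmin()].round(1),'left',P[:,0].min().round(1))
E
```

```text
193 ..............................................
194 ..............................................
195 ..............................................
196 ..............................................
197 ..............................................
198 ..............................................
199 ..............................................
200 ..............................................
201 ........................BBB...................
202 .....................BBBBBBBB.................
203 ..................B.###BBBBBBB................
204 .................BB#####.BBBBB................
205 ................BBB######.BBBB................
206 ................BBB######.BBBB................
207 ...............BBBB.#####BBBBBB...............
208 ...............BBBB.####BBBBBBB...............
209 #..............BBBBB...BBBBBBBB.B#............
210 ###############.BBBBBBBBBBBB.B...#............
211 ###############.BBBBBBBBBB.BBB.B.##...........
212 ################.BBBBBB.B.BB..B.R##...........
213 ################.......BB..BBB.RR###..........
214 #################.....B.B
[... 237 characters left out ...]
...............RR.R.######.............
220 .....................#..#######...............
221 .......................#######................
222 ..............................................
223 ..............................................
224 ..............................................
225 ..............................................
0 right [ 35.6 213.5] bot [ 25.4 221.6] top [ 30.5 209.5] left 20.3
0.01 right [ 34.3 210.9] bot [ 23.9 219.1] top [ 29.2 206.9] left 18.9
0.018 right [ 33.2 208.8] bot [ 22.8 217. ] top [ 28.1 204.9] left 17.7
0.038 right [ 30.4 203.5] bot [ 19.9 211.7] top [ 26.  199.6] left 14.8
0.052 right [ 28.5 199.7] bot [ 17.8 208. ] top [ 24.1 195.9] left 12.7
```

```bash
python3 -c "
from workcell import arm
print(arm.close_job())"
```

```text
the job is handed in; nothing more can be done
None
```

The steel wrench hangs flat on the stud with its handle pointing down the slope, and the red washer and then the brass collar were pressed home on top; the job was handed in at about 34 s, with no verdict returned.

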